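Scrap the chipped grinding pan, fit a sound one to the ink grinder and hold it home

ROBOT

A 7-joint arm with a two-finger parallel gripper is mounted at the origin on the work surface. World frame = base frame: x ahead of the robot, y to its left, z up, the work surface at z = 0. Lengths are in mm, angles in degrees, forces in N, time in s.
With the tool pointing down it reaches from about 350 to 900 mm from the base axis. Payload 19.9 kg.
Tool frame: the origin (TCP) lies at the very end of the fingers, on their centre line; the grasp point (between the pads) lies 19 mm behind it; z points along the fingers, y is the direction in which the jaws open and shut (so a half turn about z gives the same grasp; the last joint's range is limited). The gripper opens to 94 mm and grips with 3 to 60 N. Pads are 16 mm wide; open, the fingers measure 119 mm over their backs; the gripper's body (75 mm by 177 mm) begins 78 mm behind the grasp point.
Start: joints at [67.122, 23.915, -0.59, 92.452, 0.269, 63.638, -3.037], TCP at [218.876, -585.399, 205.425] pointing down, gripper open.
Joint ranges: [-161.28, 161.28], [-22.2, 115.67], [-73.04, 71.86], [3.21, 147.25], [-68.34, 248.33], [10.77, 114.83], [-161.83, 161.83]. Speed limits (degrees/s): [108.29, 108.29, 136.94, 136.94, 172.46, 172.46, 172.46].

INTERFACE

Orientations are given as a 3x3 rotation matrix whose columns are the frame's x, y, z axes.
In Python, from workcell import ctrl, optics, ticket gives the robot as it stands. The module is installed in compiled form; this text tells all that it offers.
- The arm moves only by the tool jog_arm, never from a script. Its argument "steps" is text: rows parted by semicolons, each of 6 numbers parted by spaces: the shift along the tool's x, y, z in cm, then the turn, a rotation vector about the tool's x, y, z in rad. In form: tx ty tz wx wy wz; .... A call has 1 to 10 rows; each row shifts and turns the pose as measured when the row begins, along the tool's axes as they then stand; what a row does not reach is not made up. A row lasts 1/8 s, in which the tool goes at most 62.5 mm and 10.7 degrees, less where a joint would pass 70% of its speed; a pose out of reach is approached as far as the arm can. A call with a gripper value outside its range is refused whole. "hand" is the gripper's target within -1 to 1 (fully open at 1, half-way at 0, shut at -1), set as the call begins (left out, the last holds). The fingers move at their own pace and stop on an object; "squeeze" is the grip in N (left out, the last holds). Time passes only in rows, so rows that do not move let the fingers close. It gives the time, the measured TCP pose, the force and the opening at its end, in the units of the state.
- ctrl.observe(): the state, without advancing time (a new reading comes with each control period).
- optics.read_camera(name): name is "scene" or "top" or "wrist"; returns a dict with "frame" (384x512x3 uint8, red, green, blue), "range_z" (384x512 float32, mm along the optical axis (not along the pixel's ray), 0 where there is no reading), "K" (3x3 intrinsics, pixels), "k1" (the pictures are not rectified: a ray, as slopes to the right and down, at radius r is drawn at 1 + k1 r^2 times it, then the intrinsics apply), "world_from_camera" (4x4, takes a point from camera to world coordinates). Camera axes: x right, y down, z forward; pixel columns grow to the right and rows downward; lengths in mm; the calibration is good to about 2 mm. A picture is of the moment at which its call begins.
- ticket.sign_off(): hands the job in, once; it reports no verdict.
The state is a dict: "t": time; "q": joint angles; "qvel": joint speeds; "joint_torque": joint torques, N m; "tcp_pos": TCP position; "tcp_rot": TCP orientation; "force": force on the tool from outside, world axes, zero at the start; "moment": the same for the moment, N m; "finger_gap": finger opening in mm.
Only numpy, scipy, OpenCV 4.12 (cv2) and the standard library are available. Lean on these libraries where they do the work, as an engineer would, in place of code of your own. Each camera call takes 0.05 s, during which the arm holds its last target.

TASK

Three washed grinding pans lie on the counter of the brush shop; one has a piece broken out of its rim, so put that one flat in the scrap crate. Then take one of the two sound pans by its hub, lower it over the ink grinder's spindle, turn it until the splines mesh, slide it down and push it fully home against the spring-loaded seal collar. Finish while still holding it pressed home, so that I can close the clamp lever, and leave the other sound pan and everything else on the counter where they are.

Things in the scene. Friction and masses are not known exactly. Their poses are not given: they have to be found in the camera images.
- pan_a: one of two alike sound grinding pans, loose, upright on the counter: white stoneware, 120 mm across, whole rim 20 mm high with green lip, 0.25 to 0.4 kg. In its middle stands a round metal hub 40 mm across, its top 56 mm above the underside and 36 mm above the rim, so it can be gripped from above at any yaw. Origin: centre of the underside (foot ring); z up along the bore
- pan_a_hub (a point): centre of pan_a's hub top, 56 mm above its origin, same axes. The hub is open at top and bottom; its bore (radius 15 mm, begins 3 mm above its pan's origin) has 6 brass inner splines over its whole length, 4.2 mm wide, reaching in to radius 10.2 mm, at 30, 90, 150... degrees from its pan's x axis
- pan_b: the other sound grinding pan, the same in every way as pan_a and as good; same origin and axes
- pan_b_hub (a point): centre of pan_b's hub top, 56 mm above its origin, same axes; its splines are as in pan_a
- pan_chipped: the broken pan, loose: like the sound ones, with the same hub to grip it by, but with a gap about 60 mm wide and 20 mm deep broken out of its rim and floor. Same origin: centre of the underside
- crate: scrap crate: open slatted wooden tray fixed on the counter, 160 x 160 x 45 mm outside, 150 x 150 mm inside, floor 5 mm thick. Origin: centre of its underside; sides along its x and y
- grinder: the ink grinder, fixed: cream enamelled box 260 (x) x 190 x 85 mm. Origin: centre of its underside; spindle 20 mm towards -x from the centre. Behind the spindle, 128 mm towards +x, a thin post with the ink-stick arm (pointing to +x), up to 200 mm above the counter
- spindle_seat (a point): point on the spindle's axis where the pan's origin lies when fully home, 92 mm above the counter; z up, x along one spline. Shoulder of radius 20 mm, top 3 mm above this point (the hub lands on it). Core radius 9 mm with 6 brass splines 4.2 mm wide out to radius 14 mm, at 0, 60, 120... degrees from x, their roof-shaped tops 35 mm above this point
- spindle_tip (a point): tip of the bare round nose above the splines, 53 mm above spindle_seat, radius 4 mm, widening to 9 mm 10 mm lower. Splines mesh when the x axes of pan and spindle agree within about 6 degrees, give or take any multiple of 60; else the hub stands on the spline tops, the pan's origin about 32 mm above spindle_seat. The geared motor hardly lets the spindle turn
- seal (a joint): travel of the spring-loaded seal collar, a black and red ring 64 mm across round the foot of the spindle: 0 = up, 0.008 m = fully down. The pan touches it 8 mm before it is home; the spring pushes up with 6 N there and 12 N when fully down, more than the pan's weight, so it lifts an unheld pan off its seat
- washer: bystander: green brush-washing bowl, 92 mm across, 45 mm high. Loose. Origin: centre of the underside
- ink_bottle: bystander: black ink bottle, 54 mm across, 105 mm high. Loose. Origin: centre of the underside
- paperweight: bystander: wooden paperweight bar with a small brass grip, 32 x 150 x 23 mm. Loose. Origin: centre of the underside
- ink_stick: bystander: black ink stick lying flat, 26 x 100 x 13 mm. Loose. Origin: centre of the underside
- seal_stone: bystander: reddish stone seal standing upright, 28 x 28 x 74 mm. Loose. Origin: centre of the underside
Things that resemble listed ones, but are neither listed nor needed, are in the scene too. Leave any blue look-alike of the pan_a alone.

How it is judged:
By the outcome, as a careful person would: the job done as asked, in the order asked, and still so for the second after the job is handed in, while the arm keeps its last pose, push and grip.
It also fails if it takes over 64 s, if anything falls off the work surface, if the arm or the gripper's body presses on something with over 40 N, if the wrist force passes 120 N, or if a joint passes its speed limit or range.

## Working session

There is one attempt and no reset: what is moved stays moved. The work goes in short steps, Python scripts to look and compute and a tool call to move; the robot and the scene stay as the last step left them, time stands still between calls to the robot, and variables do not carry over. Pictures are saved under pics/ and viewed, and the job is handed in when it is done.

Besides the shell and the picture viewer there is one more tool, called as name(argument=value, ...) on one line, values as JSON. jog_arm: Moves the arm, as the interface text tells. Its arguments: {"type":"object","properties":{"steps":{"type":"string"},"hand":{"type":"number"},"squeeze":{"type":"number"}},"required":["steps"]}

```bash
mkdir -p pics; cat > h.py <<'E'
import numpy as np, cv2
from workcell import ctrl, optics, ticket
def cam(n):
    c=optics.read_camera(n); np.savez('%s.npz'%n,**c); return c
def pts(c):
    H,W=c['range_z'].shape
    K=np.array(c['K'],float);k1=float(c['k1'])
    u,v=np.meshgrid(np.arange(W),np.arange(H))
    p=np.stack([u,v],-1).reshape(-1,1,2).astype(float)
    n=cv2.undistortPoints(p,K,np.array([k1,0,0,0,0.])).reshape(H,W,2)
    z=c['range_z'][...,None]
    P=np.concatenate([n*z,z],-1)
    T=np.array(c['world_from_camera'])
    return P@T[:3,:3].T+T[:3,3]
def save(n,im,s=1):
    im=cv2.resize(im,None,fx=s,fy=s,interpolation=cv2.INTER_CUBIC)
    cv2.imwrite('pics/'+n,im[...,::-1])
E
python3 - <<'E'
from h import *
for n in ['scene','top']:
    c=cam(n); save(n+'1.png',c['frame'],1.5); print(n,c['k1'],c['K'],c['world_from_camera'])
print(ctrl.observe())
E
```

```text
scene 0.021233380537743336 [[439.47890091   0.         258.48235617]
 [  0.         439.47890091 188.99337278]
 [  0.           0.           1.        ]] [[-1.17256321e-01  7.24565590e-01 -6.79158052e-01  1.40845691e+03]
 [ 9.93036721e-01  7.77223990e-02 -8.85285198e-02  8.23787034e+01]
 [-1.13589261e-02 -6.84809414e-01 -7.28633681e-01  9.93104521e+02]
 [ 0.00000000e+00  0.00000000e+00  0.00000000e+00  1.00000000e+00]]
top 0.032531424948549555 [[426.83413689   0.         254.98723512]
 [  0.         426.83413689 189.9210951 ]
 [  0.           0.           1.        ]] [[-1.01897321e-02 -9.78274894e-01  2.07061345e-01  2.72891302e+02]
 [-9.99948078e-01  9.94763479e-03 -2.21036752e-03 -4.56783606e+01]
 [ 1.02576415e-04 -2.07073117e-01 -9.78325464e-01  1.45804380e+03]
 [ 0.00000000e+00  0.00000000e+00  0.00000000e+00  1.00000000e+00]]
{'t': 0.1, 'q': array([67.12232211, 23.94666034, -0.59068614, 92.48095176,  0.26883504,
       63.63976069, -3.03692063]), 'qvel': array([-0.03144984, -0.1589708 , -0.03245887, -0.0637788 ,  0.02350921,
        0.12503824, -0.01224674]), 'joint_torque': array([ 1.55931568e-03, -8.52581835e+01,  6.40521403e-01, -4.26695502e+01,
       -4.87662514e-02,  1.63738959e-02,  9.89051819e-05]), 'tcp_pos': array([ 218.75311456, -585.09965168,  204.87382692]), 'tcp_rot': array([[ 9.36670665e-01,  3.50211135e-01, -4.75908182e-04],
       [ 3.50211450e-01, -9.36670081e-01,  1.04904102e-03],
       [-7.83831093e-05, -1.14927444e-03, -9.99999337e-01]]), 'force': array([0.18913752, 0.08858728, 0.23833922]), 'moment': array([ 0.03229576, -0.00469117,  0.00658049]), 'finger_gap': 94.04239404178972}
```

View pics/scene1.png

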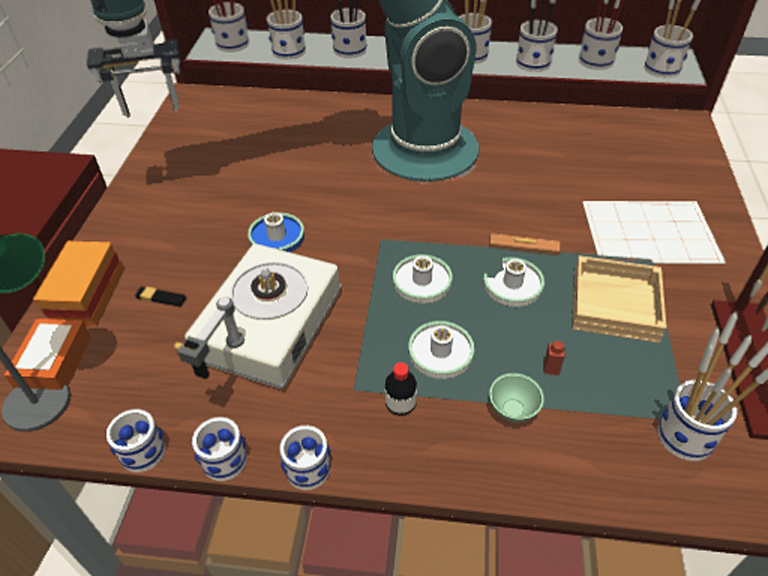

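View pics/top1.png

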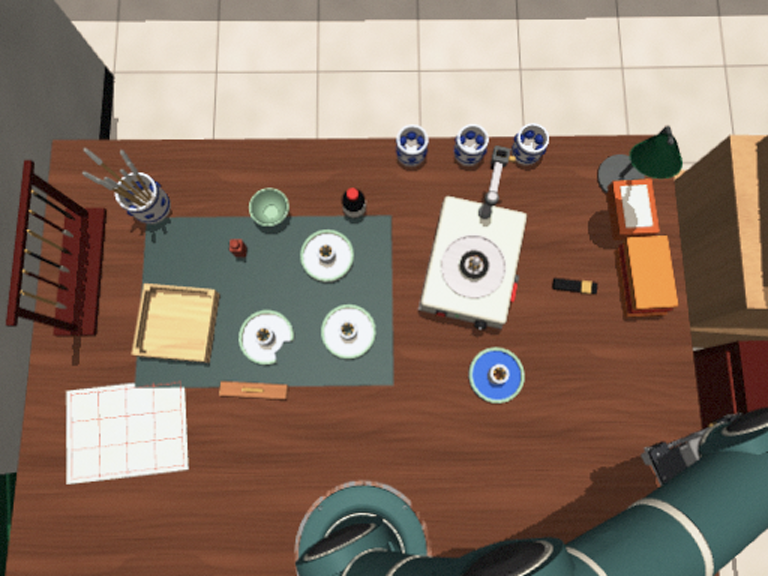

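The top view (768 px wide) shows three white pans: (265,337) has a notch at its lower right, while (326,256) and (347,331) have whole rims. The blue look-alike is at (498,375), the crate at (175,322) and the spindle at (474,265). I'll confirm these in enlarged crops.

```bash
python3 - <<'E'
from h import *
c=dict(np.load('top.npz')); P=pts(c); f=c['frame']
a=f[135:255,75:260]; save('crop_pans.png',a,4)
b=f[125:225,275:355]; save('crop_sp.png',b,6)
def show(n,u,v,r,z0,z1):
    s=P[v-r:v+r+1,u-r:u+r+1].reshape(-1,3); m=(s[:,2]>z0)&(s[:,2]<z1); s=s[m]
    (cx,cy),rad=cv2.minEnclosingCircle(s[:,:2].astype(np.float32))
    print(n,len(s),'mean',s.mean(0).round(1),'mec',round(cx,1),round(cy,1),round(rad,1),'zmax',s[:,2].max().round(1))
for n,u,v in [('chip',177,223),('p1',217,170),('p2',231,220),('blue',332,249)]:
    show(n+' hub',u,v,13,45,70); show(n+' rim',u,v,24,12,70)
show('spindle',316,176,20,105,160); show('disc',316,176,30,80,160)
for n,u,v in [('crate',117,215)]:
    s=P[v-35:v+36,u-35:u+36].reshape(-1,3); s=s[(s[:,2]>30)&(s[:,2]<70)]
    print(n,cv2.minAreaRect(s[:,:2].astype(np.float32)),s[:,2].max())
s=P[125:225,270:360].reshape(-1,3); s=s[(s[:,2]>75)&(s[:,2]<93)]
print('grinder',cv2.minAreaRect(s[:,:2].astype(np.float32)))
c=dict(np.load('scene.npz')); P=pts(c)
print('scene')
for n,u,v in [('chip',344,182),('p1',294,228),('p2',282,180)]:
    show(n+' hub',u,v,18,45,70); show(n+' rim',u,v,32,12,70)
show('spindle',178,188,20,105,160)
s=P[165:240,375:450].reshape(-1,3); s=s[(s[:,2]>35)&(s[:,2]<70)]
print(cv2.minAreaRect(s[:,:2].astype(np.float32)))
s=P[155:265,120:235].reshape(-1,3); s=s[(s[:,2]>75)&(s[:,2]<93)]
print('grinder',cv2.minAreaRect(s[:,:2].astype(np.float32)))
E
```

```text
chip hub 79 mean [462.6 217.4  53.6] mec 462.6 217.6 21.0 zmax 62.0
chip rim 417 mean [465.4 221.   25.6] mec 461.9 218.7 61.8 zmax 62.0
p1 hub 78 mean [651.9  81.8  54.4] mec 652.1 81.8 20.4 zmax 62.6
p1 rim 433 mean [652.1  81.3  26.2] mec 652.8 81.5 61.8 zmax 62.6
p2 hub 71 mean [473.9  32.8  55.1] mec 473.6 31.9 20.1 zmax 62.7
p2 rim 416 mean [473.5  31.9  25.1] mec 474.3 32.1 61.0 zmax 62.7
blue hub 79 mean [ 369.6 -301.5   54.4] mec 370.1 -301.1 20.2 zmax 61.5
blue rim 432 mean [ 371.  -300.1   25.6] mec 371.7 -300.6 62.1 zmax 61.5
spindle 101 mean [ 604.6 -248.   119.9] mec 604.7 -248.4 31.7 zmax 149.7
disc 3294 mean [ 609.4 -249.9   87.6] mec 615.0 -252.7 141.0 zmax 149.7
crate ((494.5933837890625, 415.8536376953125), (161.33241271972656, 163.2435760498047), 84.29141998291016) 52.66873427083715
grinder ((624.3594360351562, -251.93450927734375), (192.32765197753906, 258.96051025390625), 76.11050415039062)
scene
chip hub 116 mean [461.7 216.   54.3] mec 459.8 214.4 22.1 zmax 63.2
chip rim 872 mean [420.5 228.2  24.2] mec 413.4 238.3 113.6 zmax 63.2
p1 hub 139 mean [650.8  79.7  52.8] mec 651.0 80.5 22.0 zmax 58.7
p1 rim 742 mean [644.7  74.   28.8] mec 651.6 63.8 146.6 zmax 69.9
p2 hub 117 mean [471.9  30.5  53.7] mec 471.0 29.6 22.9 zmax 60.6
p2 rim 571 mean [477.2  30.3  28. ] mec 469.6 33.9 65.2 zmax 60.6
spindle 136 mean [ 608.  -244.4  121.9] mec 604.8 -246.4 31.4 zmax 149.3
((550.21240234375, 405.06976318359375), (174.5579833984375, 296.4783935546875), 78.84723663330078)
grinder ((624.13720703125, -251.84756469726562), (191.389404296875, 263.3525695800781), 76.45181274414062)
```

View pics/crop_pans.png

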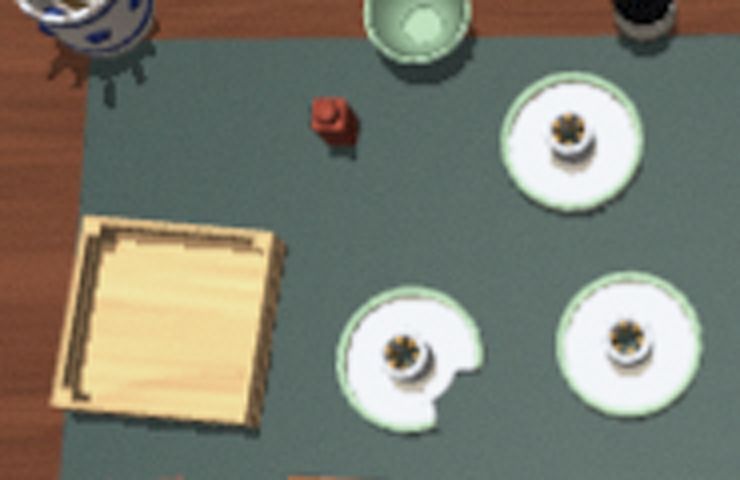

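View pics/crop_sp.png

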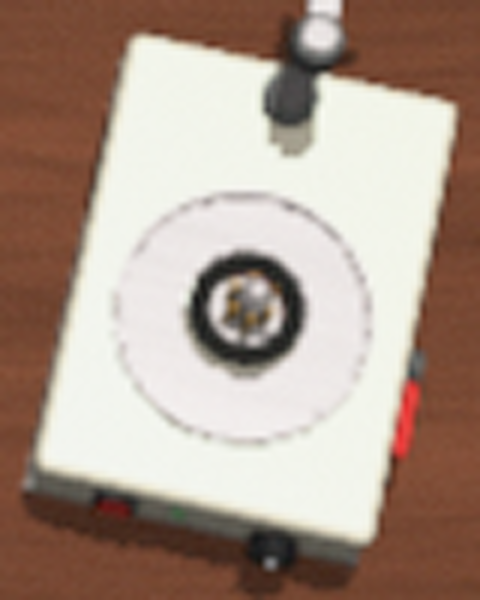

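The crop confirms it: pan_chipped is the pan at crop (410,360), notch at (455,395), and (572,140) and (628,342) are sound. I'll take the sound pan at (628,342), world about (473,32). First I'll straighten the wrist and look at the spindle up close on the way.

jog_arm(steps="2 -2 -2 0 0 0.178; 4 -3 -4 0 0 0.178; 5 -3 -3 0 0 0; 5 -3.5 0 0 0 0; 5 -3.5 0 0 0 0; 5 -4 0 0 0 0; 4 -4 0 0 0 0; 3 -4 0 0 0 0; 2 -3 0 0 0 0; 0 0 0 0 0 0", hand=1, squeeze=40)

```text
t: 1.35
tcp_pos: [562.0, -267.7, 293.6]
tcp_rot: [[1.0, -0.012, -0.004], [-0.012, -1.0, 0.006], [-0.004, -0.006, -1.0]]
force: [-0.3, -0.1, -0.5]
finger_gap: 94.3
```

```bash
python3 - <<'E'
from h import *
c=cam('wrist'); save('w1.png',c['frame'],1.5); print(c['world_from_camera'].round(3),c['K'])
s=ctrl.observe(); print(s['tcp_pos'],s['tcp_rot'].round(3),s['q'].round(1),s['t'])
E
```

```text
[[-1.30000e-02 -9.61000e-01 -2.75000e-01  6.40981e+02]
 [-1.00000e+00  1.00000e-02  1.00000e-02 -2.68878e+02]
 [-7.00000e-03  2.75000e-01 -9.61000e-01  4.72305e+02]
 [ 0.00000e+00  0.00000e+00  0.00000e+00  1.00000e+00]] [[305.73747293   0.         247.96145886]
 [  0.         305.73747293 191.43330964]
 [  0.           0.           1.        ]]
[ 561.11485732 -269.36903321  293.64253819] [[ 1.    -0.014 -0.004]
 [-0.014 -1.     0.005]
 [-0.004 -0.005 -1.   ]] [ 29.6  20.5  -8.9  86.    3.   74.1 -70.4] 1.4
```

View pics/w1.png

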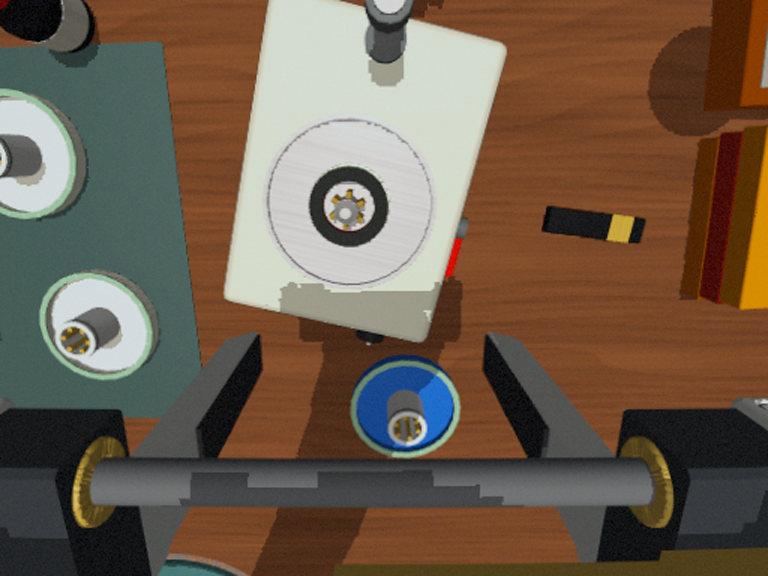

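```bash
cat >> h.py <<'E'
def ortho(c,x,y,z,half,px=500):
    # image up = +x world, image left = +y world
    g=np.linspace(half,-half,px)
    X,Y=np.meshgrid(g,g,indexing='ij')
    W=np.stack([x+X,y+Y,np.full_like(X,z)],-1).reshape(-1,3)
    T=np.array(c['world_from_camera']); p=(W-T[:3,3])@T[:3,:3]
    uv,_=cv2.projectPoints(p.reshape(-1,1,3),np.zeros(3),np.zeros(3),np.array(c['K'],float),np.array([float(c['k1']),0,0,0,0]))
    m=uv.reshape(px,px,2).astype(np.float32)
    return cv2.remap(c['frame'],m[...,0],m[...,1],cv2.INTER_CUBIC)
E
python3 - <<'E'
from h import *
c=dict(np.load('wrist.npz')); 
a=ortho(c,604.8,-247.5,125,22,380); b=ortho(c,473,32,56,26,380)
im=np.hstack([a,b])
for k in range(2):
    cv2.circle(im,(190+380*k,190),3,(255,0,255),1)
save('sp1.png',im)
E
```

```text
(no output)
```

View pics/sp1.png

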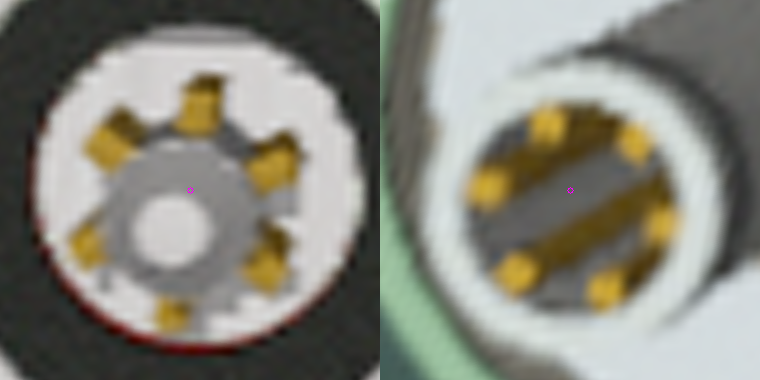

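The rectified crops show spindle splines at (200,105), (113,143), (275,162) and so on, giving about -7.7° mod 60. The pan's hub splines lie at about 18.8° mod 60, so it needs only about +3.5° of turn, which I'll re-check closer up. Next, over to the chipped pan.

jog_arm(steps="-1 -4 0 0 0 0; -1.5 -5.8 0 0 0 0; -1.5 -5.8 0.5 0 0 0; -1.5 -5.8 1 0 0 0; -1.5 -5.8 1 0 0 0; -1.5 -5.8 1 0 0 0; -1 -5.8 1 0 0 0; -0.5 -5 1 0 0 0; 0 -3 1 0 0 -0.17; 0 0 0 0 0 -0.17")

```text
t: 2.65
tcp_pos: [466.2, 201.0, 228.0]
tcp_rot: [[0.951, 0.308, -0.004], [0.308, -0.951, 0.001], [-0.003, -0.003, -1.0]]
force: [0.5, -1.1, 0.3]
finger_gap: 93.9
```

```bash
python3 - <<'E'
from h import *
c=cam('wrist'); save('w2.png',c['frame'],1.5)
s=ctrl.observe(); print(s['tcp_pos'],s['tcp_rot'].round(3),s['q'].round(1),s['t'])
E
```

```text
[466.53137742 199.95179647 228.28924512] [[ 0.949  0.316 -0.003]
 [ 0.316 -0.949  0.001]
 [-0.003 -0.002 -1.   ]] [  -0.7   12.5  -29.6  106.5    6.8   62.9 -104.4] 2.7
```

View pics/w2.png

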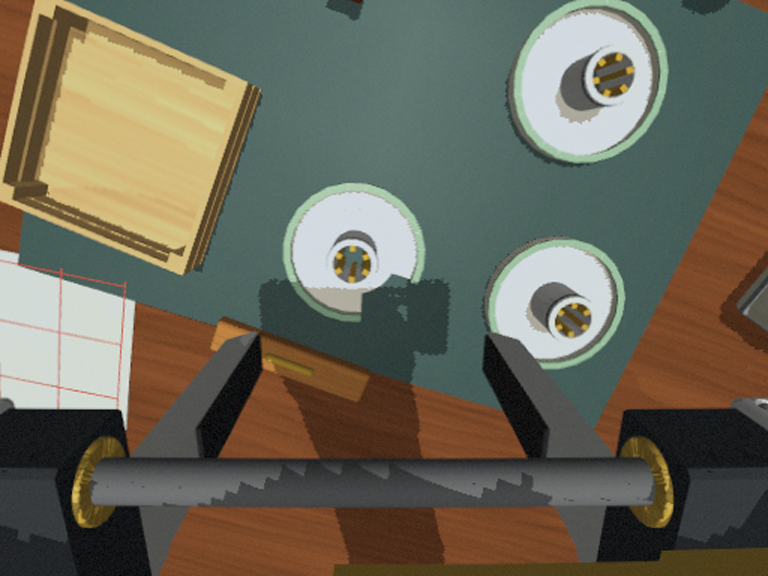

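```bash
cat >> h.py <<'E'
def go(x,y,z,yaw=None):
    s=ctrl.observe(); R=s['tcp_rot']
    d=R.T@(np.array([x,y,z])-s['tcp_pos'])/10
    print('t',round(s['t'],2),'tcp',s['tcp_pos'].round(1),'yaw',np.degrees(np.arctan2(R[1,0],R[0,0])).round(2),'total cm tool',d.round(2), 'q7',s['q'][6].round(1))
    if yaw is not None:
        a=np.radians(yaw); Rt=np.array([[np.cos(a),np.sin(a),0],[np.sin(a),-np.cos(a),0],[0,0,-1]])
        print('rotvec',cv2.Rodrigues(R.T@Rt)[0].ravel().round(3))
E
python3 - <<'E'
from h import *
c=dict(np.load('wrist.npz'))
im=np.hstack([ortho(c,462,217,56,26,260),ortho(c,473,32,56,26,260),ortho(c,652,81,56,26,260)])
for k in range(3): cv2.circle(im,(130+260*k,130),3,(255,0,255),1)
save('sp2.png',im)
P=pts(c)
def show(n,u,v,r,z0,z1):
    s=P[max(v-r,0):v+r+1,u-r:u+r+1].reshape(-1,3); s=s[(s[:,2]>z0)&(s[:,2]<z1)]
    (cx,cy),rad=cv2.minEnclosingCircle(s[:,:2].astype(np.float32)); print(n,len(s),round(cx,1),round(cy,1),round(rad,1),s.mean(0).round(1))
show('chip',235,174,22,50,62);show('p2',381,212,22,50,62);show('p1',407,50,22,50,62)
go(461.5,216.5,26,18)
E
```

```text
chip 571 459.0 217.9 20.6 [459.6 218.   55. ]
p2 586 470.0 32.1 20.8 [470.2  33.5  54.6]
p1 806 648.0 81.8 21.0 [647.9  82.7  54.7]
t 2.7 tcp [466.5 200.  228.3] yaw 18.43 total cm tool [ 0.11 -1.69 20.23] q7 -104.4
rotvec [-0.002  0.003  0.007]
```

View pics/sp2.png

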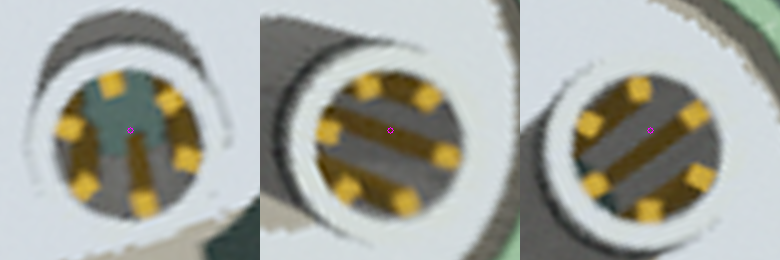

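Hub centres from the wrist view agree with the other cameras to about 2 mm: chipped (460,217.5), sound pan (471,32) with its splines again at 18.5°. Descending on the chipped pan.

jog_arm(steps="0 -0.8 4 0 0 0; 0 -0.8 5 0 0 0; 0 -0.1 4.5 0 0 0; 0 0 3 0 0 0; 0 0 1.7 0 0 0; 0 0 0 0 0 0; 0 0 0 0 0 0", hand=0.6)

```text
t: 3.58
tcp_pos: [465.6, 208.5, 43.3]
tcp_rot: [[0.957, 0.289, 0.002], [0.289, -0.957, -0.001], [0.001, 0.002, -1.0]]
force: [1.2, -0.1, 0.1]
finger_gap: 75.2
```

```bash
python3 - <<'E'
from h import *
go(460.5,217.5,26,18)
E
```

```text
t 3.58 tcp [465.6 208.5  43.3] yaw 16.82 total cm tool [-0.23 -1.01  1.73] q7 -116.2
rotvec [ 0.002 -0.001 -0.021]
```

jog_arm(steps="-0.2 -0.7 0 0 0 -0.02; 0 -0.4 0 0 0 0; 0 0 1 0 0 0; 0 0 0.8 0 0 0; 0 0 0 0 0 0")

```text
t: 4.2
tcp_pos: [461.2, 219.6, 26.0]
tcp_rot: [[0.951, 0.309, 0.005], [0.309, -0.951, -0.0], [0.005, 0.002, -1.0]]
force: [0.1, 0.7, -0.5]
finger_gap: 75.4
```

```bash
python3 - <<'E'
from h import *
go(460.5,217.5,26,18)
E
```

```text
t 4.2 tcp [461.2 219.6  26. ] yaw 18.02 total cm tool [-0.13  0.18 -0.  ] q7 -117.6
rotvec [ 0.002 -0.005  0.   ]
```

Close enough. Gripping and lifting.

jog_arm(steps="0 0.15 0 0 0 0; 0 0 0 0 0 0; 0 0 0 0 0 0; 0 0 0 0 0 0; 0 0 0 0 0 0; 0 0 -1 0 0 0; 0 0 -3 0 0 0; 0 0 -4 0 0 0; 0 0 -2 0 0 0; 0 0 0 0 0 0", hand=-1, squeeze=40)

```text
t: 5.45
tcp_pos: [460.7, 218.0, 130.9]
tcp_rot: [[0.951, 0.31, 0.004], [0.31, -0.951, -0.0], [0.004, 0.002, -1.0]]
force: [-0.4, -0.6, -2.8]
finger_gap: 39.7
```

```bash
python3 - <<'E'
from h import *
go(494.5,416,126)
c=cam('scene'); save('s2.png',c['frame'][130:290,230:480],3)
E
```

```text
t 5.45 tcp [460.7 218.  130.9] yaw 18.04 total cm tool [  9.35 -17.78   0.5 ] q7 -111.7
```

View pics/s2.png

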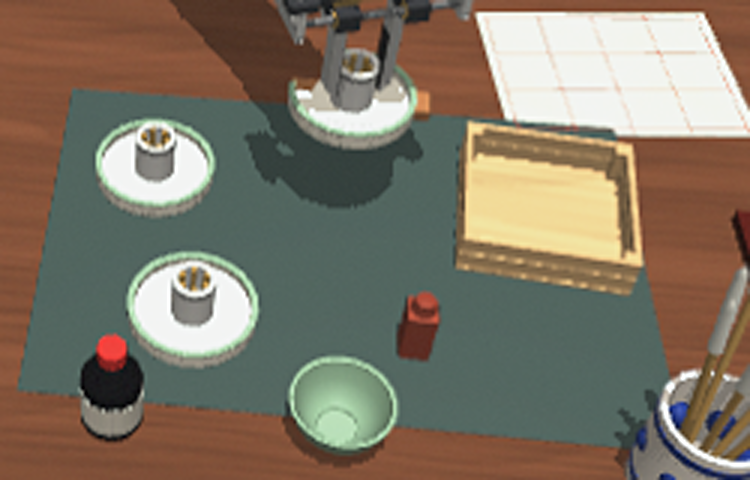

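The pan is held level at crop (350,100). Over to the crate.

jog_arm(steps="1 -2 0 0 0 0; 2 -4 0 0 0 0; 2 -4 0 0 0 0; 2 -4 0 0 0 0; 1.5 -2.5 0 0 0 0; 0.8 -1.2 0 0 0 0; 0 0 0 0 0 0")

```text
t: 6.38
tcp_pos: [492.2, 417.0, 120.5]
tcp_rot: [[0.952, 0.308, -0.006], [0.307, -0.952, -0.008], [-0.008, 0.006, -1.0]]
force: [0.4, -0.6, -2.1]
finger_gap: 39.5
```

```bash
python3 - <<'E'
from h import *
go(493.5,416,80,18)
c=cam('top'); save('t2.png',c['frame'][170:255,70:200],5)
E
```

```text
t 6.38 tcp [492.2 417.  120.5] yaw 17.91 total cm tool [0.13 0.11 4.05] q7 -128.9
rotvec [ 0.006  0.008 -0.002]
```

View pics/t2.png

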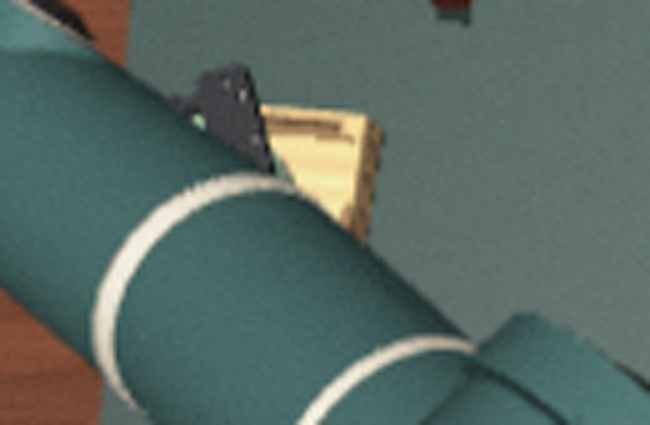

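The arm blocks the top view, so I'm relying on the measured crate centre. Lowering in stages.

jog_arm(steps="0.1 0.1 2 0 0.008 0; 0 0 2.5 0 0 0; 0 0 1.8 0 0 0; 0 0 0.8 0 0 0; 0 0 0.6 0 0 0; 0 0 0 0 0 0")

```text
t: 7.18
tcp_pos: [495.3, 409.8, 42.1]
tcp_rot: [[0.953, 0.302, 0.004], [0.302, -0.953, -0.008], [0.001, 0.008, -1.0]]
force: [0.1, -0.8, -1.8]
finger_gap: 40.1
```

```bash
python3 - <<'E'
from h import *
go(493.5,416,32,18); print(ctrl.observe()['force'].round(1))
c=cam('wrist'); save('w3.png',c['frame'],1.5)
E
```

```text
t 7.17 tcp [495.3 409.8  42.1] yaw 17.6 total cm tool [ 0.01 -0.65  1.  ] q7 -131.2
rotvec [ 0.008 -0.001 -0.007]
[ 0.1 -0.8 -1.8]
```

View pics/w3.png

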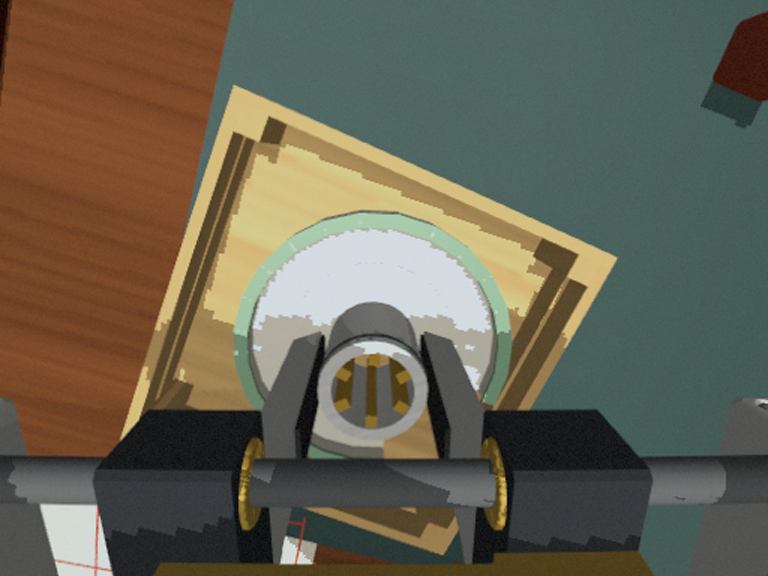

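The pan's green rim (245–510, 210–450) is inside the crate walls, about 6 mm toward the right/near wall. I'll centre it, lower it and release.

jog_arm(steps="0 -0.6 0 0.004 0 0; 0 0 0.5 0 0 0; 0 0 0.4 0 0 0; 0 0 0.25 0 0 0; 0 0 0 0 0 0")

```text
t: 7.85
tcp_pos: [494.0, 416.9, 31.3]
tcp_rot: [[0.953, 0.303, 0.004], [0.303, -0.953, -0.002], [0.004, 0.003, -1.0]]
force: [0.4, 0.1, -1.6]
finger_gap: 40.0
```

```bash
python3 - <<'E'
from h import *
go(493.5,416,31,18); print(ctrl.observe()['force'].round(1))
E
```

```text
t 7.85 tcp [494.  416.9  31.3] yaw 17.63 total cm tool [-0.07  0.07  0.03] q7 -131.9
rotvec [ 0.003 -0.004 -0.007]
[ 0.4  0.1 -1.6]
```

jog_arm(steps="0 0 0.1 0 0 0; 0 0 0 0 0 0")

```text
t: 8.1
tcp_pos: [494.1, 416.9, 31.4]
tcp_rot: [[0.953, 0.303, 0.005], [0.303, -0.953, -0.002], [0.004, 0.003, -1.0]]
force: [0.3, 0.2, -3.0]
finger_gap: 39.8
```

jog_arm(steps="0 0 0 0 0 0; 0 0 0 0 0 0; 0 0 0 0 0 0; 0 0 0 0 0 0; 0 0 -2 0 0 0; 0 0 -5 0 0 0; 0 0 -5 0 0 0; 0 0 -5 0 0 0; 0 0 0 0 0 0", hand=0.5)

```text
t: 9.22
tcp_pos: [493.0, 418.0, 212.8]
tcp_rot: [[0.953, 0.304, 0.007], [0.304, -0.953, 0.001], [0.007, 0.001, -1.0]]
force: [-0.4, -0.9, 0.4]
finger_gap: 70.6
```

```bash
python3 - <<'E'
from h import *
go(471,32,200,18); print(ctrl.observe()['force'].round(1))
c=cam('wrist'); save('w4.png',c['frame'],1.2)
E
```

```text
t 9.22 tcp [493.  418.  212.8] yaw 17.68 total cm tool [-13.83  36.11   1.23] q7 -127.0
rotvec [ 0.001 -0.007 -0.006]
[-0.4 -0.9  0.4]
```

View pics/w4.png

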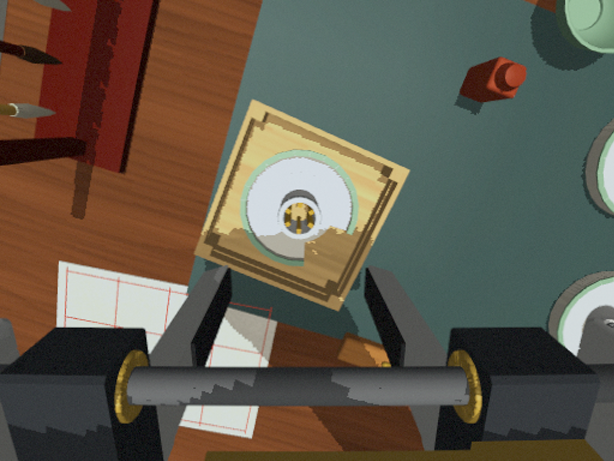

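The chipped pan lies flat and centred in the crate at (300,210). Now to the sound pan at (471,32).

jog_arm(steps="-1 3 0 0 0 0; -2 5 0 0 0 0; -2 5.5 0 0 0 0; -2 5.5 0 0 0 0; -2 5.5 0 0 0 0; -2 5 0 0 0 0; -1.8 4 0 0 0 0; -1 2.6 0 0 0 0.15; 0 0 0 0 0 0.15; 0 0 0 0 0 0")

```text
t: 10.52
tcp_pos: [464.2, 17.4, 207.1]
tcp_rot: [[1.0, 0.0, -0.004], [0.0, -1.0, -0.003], [-0.004, 0.003, -1.0]]
force: [-0.5, 0.1, 0.2]
finger_gap: 70.5
```

```bash
python3 - <<'E'
from h import *
go(471,32,120,0)
E
```

```text
t 10.53 tcp [464.2  17.4 207.1] yaw 0.02 total cm tool [ 0.72 -1.48  8.71] q7 -99.5
rotvec [0.003 0.004 0.   ]
```

jog_arm(steps="0.4 -0.7 2 0 0.004 0; 0.3 -0.7 3 0 0 0; 0 0 2.5 0 0 0; 0 0 0 0 0 0")

```text
t: 11.02
tcp_pos: [470.5, 33.2, 129.8]
tcp_rot: [[1.0, 0.019, -0.001], [0.019, -1.0, -0.002], [-0.001, 0.002, -1.0]]
force: [-0.1, 0.7, 0.3]
finger_gap: 70.3
```

```bash
python3 - <<'E'
from h import *
go(471,32,25,0)
c=cam('wrist'); save('w5.png',ortho(c,471,32,56,26,400))
E
```

```text
t 11.03 tcp [470.5  33.2 129.8] yaw 1.09 total cm tool [ 0.06  0.1  10.48] q7 -103.6
rotvec [0.002 0.001 0.019]
```

View pics/w5.png

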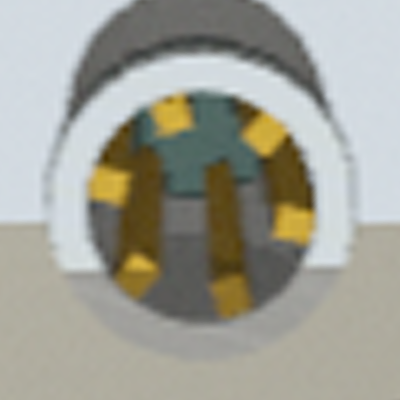

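Hub splines now read 18.2° mod 60, centre (470.3,31.7). Descending.

jog_arm(steps="0 0.1 3 0 0 0.01; 0 0 3.5 0 0 0; 0 0 2.2 0 0 0; 0 0 0.6 0 0 0; 0 0 0 0 0 0")

```text
t: 11.7
tcp_pos: [475.6, 32.6, 41.5]
tcp_rot: [[1.0, 0.016, 0.009], [0.016, -1.0, -0.002], [0.009, 0.002, -1.0]]
force: [-0.8, 0.7, 0.3]
finger_gap: 70.6
```

```bash
python3 - <<'E'
from h import *
go(470.3,31.8,27,0)
E
```

```text
t 11.7 tcp [475.6  32.6  41.5] yaw 0.92 total cm tool [-0.54  0.07  1.44] q7 -108.5
rotvec [ 0.002 -0.009  0.016]
```

jog_arm(steps="-0.5 0.07 0.2 0.002 -0.009 0.016; 0 0 0.6 0 0 0; 0 0 0.5 0 0 0; 0 0 0.1 0 0 0; 0 0 0 0 0 0")

```text
t: 12.32
tcp_pos: [471.6, 31.7, 28.7]
tcp_rot: [[1.0, -0.001, 0.002], [-0.001, -1.0, -0.0], [0.002, 0.0, -1.0]]
force: [0.9, -0.8, 0.2]
finger_gap: 70.7
```

```bash
python3 - <<'E'
from h import *
go(470.3,31.8,27,0)
E
```

```text
t 12.32 tcp [471.6  31.7  28.7] yaw -0.05 total cm tool [-0.13 -0.01  0.17] q7 -109.7
rotvec [ 0.    -0.002 -0.001]
```

jog_arm(steps="-0.12 0 0.15 0 -0.002 0; 0 0 0 0 0 0; 0 0 0 0 0 0; 0 0 0 0 0 0; 0 0 0 0 0 0; 0 0 0 0 0 0", hand=-1, squeeze=55)

```text
t: 13.08
tcp_pos: [470.4, 31.7, 27.2]
tcp_rot: [[1.0, -0.001, 0.0], [-0.001, -1.0, -0.0], [0.0, 0.0, -1.0]]
force: [1.3, -1.5, -0.9]
finger_gap: 39.9
```

```bash
python3 - <<'E'
from h import *
go(470.3,31.8,27,0)
E
```

```text
t 13.07 tcp [470.4  31.7  27.2] yaw -0.05 total cm tool [-0.01 -0.01  0.02] q7 -109.7
rotvec [ 0.    -0.    -0.001]
```

jog_arm(steps="0 0 -1 0 0 0; 0 0 -3 0 0 0; 0 0 -5 0 0 0; 0 0 -5 0 0 0; 0 0 -4 0 0 0; 0 0 -2 0 0 0; 0 0 0 0 0 0")

```text
t: 13.95
tcp_pos: [468.7, 32.4, 236.6]
tcp_rot: [[1.0, 0.001, -0.0], [0.001, -1.0, 0.0], [-0.0, -0.0, -1.0]]
force: [-0.1, -0.1, -4.0]
finger_gap: 40.0
```

```bash
python3 - <<'E'
from h import *
go(603.5,-247.3,226,4)
c=cam('wrist'); save('w6.png',c['frame'],1.2)
s=ctrl.observe()
# ortho at hub top relative to tcp
z=s['tcp_pos'][2]+29; save('w6o.png',ortho(c,s['tcp_pos'][0],s['tcp_pos'][1],z,26,400))
E
```

```text
t 13.95 tcp [468.7  32.4 236.6] yaw 0.05 total cm tool [13.45 27.99  1.05] q7 -100.6
rotvec [-0.     0.    -0.069]
```

View pics/w6.png

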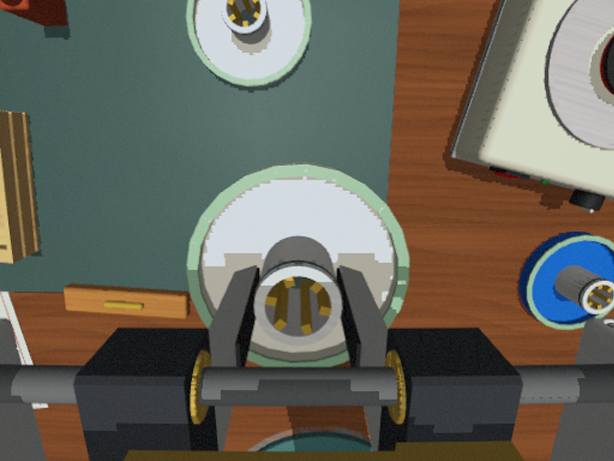

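View pics/w6o.png

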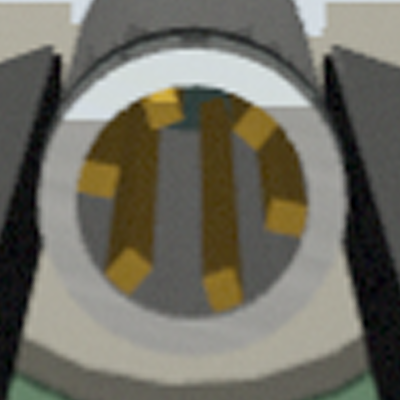

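The pan is held. Its splines are still 18.2° at tool yaw 0, so I need yaw of about +4°. I'll stop short of the spindle for one more close look at it.

jog_arm(steps="0.5 2 0 0 0 0; 1 4.5 0 0 0 0; 1 5 0 0 0 0; 1 5 0 0 0 0; 1 4.5 0 0 0 0; 0.8 4 0 0 0 0; 0.5 2.5 0 0 0 0; 0 0 0 0 0 -0.07; 0 0 0 0 0 0")

```text
t: 15.12
tcp_pos: [522.8, -249.1, 221.3]
tcp_rot: [[0.997, 0.075, -0.019], [0.076, -0.997, 0.006], [-0.019, -0.008, -1.0]]
force: [0.4, 0.5, -3.1]
finger_gap: 40.1
```

```bash
python3 - <<'E'
from h import *
go(603.5,-247.8,226,4)
c=cam('wrist'); a=c['frame'].copy()
im=np.hstack([cv2.resize(a,(480,360)),ortho(c,603.5,-247.3,125,22,360)[:, :]])
save('w7.png',im[:, :840])
E
```

```text
t 15.12 tcp [ 522.8 -249.1  221.3] yaw 4.34 total cm tool [ 8.04  0.47 -0.62] q7 -67.1
rotvec [-0.008  0.019  0.006]
```

View pics/w7.png

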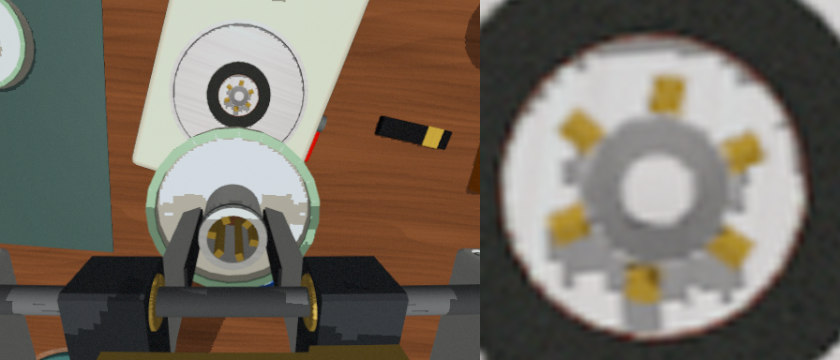

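Spindle splines read -7.4° mod 60 in this view (and in the first one), centre about (602.5,-247). Moving above it and levelling the tool.

jog_arm(steps="2 0.1 0 -0.008 0.019 0; 3 0.2 0 0 0 0; 2 0.1 0 0 0 0; 0.6 0 0 0 0 0; 0 0 0 0 0 0")

```text
t: 15.8
tcp_pos: [604.1, -244.7, 219.6]
tcp_rot: [[0.997, 0.073, 0.003], [0.073, -0.997, -0.0], [0.003, 0.001, -1.0]]
force: [-0.1, -0.2, -2.1]
finger_gap: 40.0
```

```bash
python3 - <<'E'
from h import *
go(602.7,-247.5,180,4.4)
E
```

```text
t 15.8 tcp [ 604.1 -244.7  219.6] yaw 4.16 total cm tool [-0.17  0.27  3.96] q7 -71.0
rotvec [ 0.001 -0.003 -0.004]
```

jog_arm(steps="-0.17 0.27 0 0 -0.003 -0.004; 0 0 1.2 0 0 0; 0 0 1.4 0 0 0; 0 0 1 0 0 0; 0 0 0 0 0 0")

```text
t: 16.42
tcp_pos: [600.7, -248.1, 180.5]
tcp_rot: [[0.997, 0.075, -0.001], [0.075, -0.997, -0.001], [-0.001, 0.001, -1.0]]
force: [-0.8, -0.7, -3.5]
finger_gap: 39.9
```

```bash
python3 - <<'E'
from h import *
go(602.7,-247.5,172,4.4)
c=cam('scene'); save('s3.png',c['frame'][130:260,110:250],5)
c=cam('wrist'); save('w8.png',c['frame'][150:384,120:400],2.5)
E
```

```text
t 16.43 tcp [ 600.7 -248.1  180.5] yaw 4.32 total cm tool [ 0.2  -0.05  0.85] q7 -71.0
rotvec [ 0.001  0.001 -0.001]
```

View pics/s3.png

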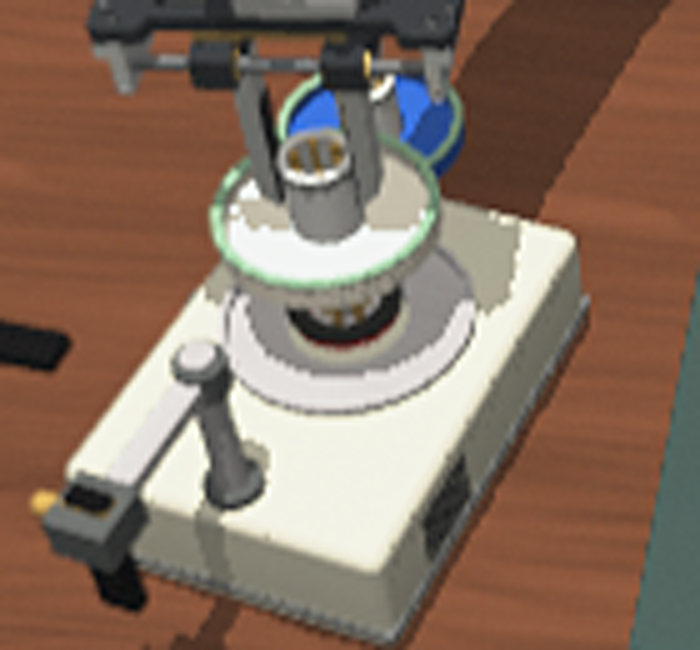

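View pics/w8.png

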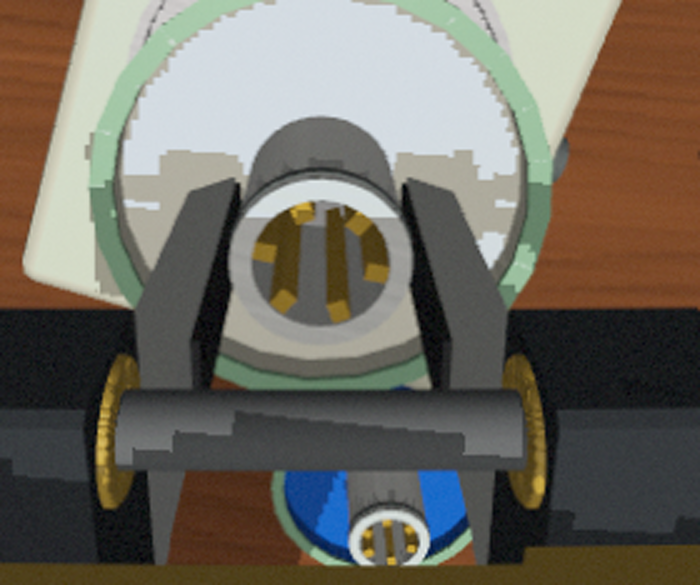

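The pan hovers concentric over the spindle in both views. I'll correct 2 mm in x and go down in small steps, watching the force.

jog_arm(steps="0.2 -0.05 0 0 0 0; 0 0 0.5 0 0 0; 0 0 0.5 0 0 0; 0 0 0 0 0 0")

```text
t: 17.02
tcp_pos: [603.8, -247.6, 171.7]
tcp_rot: [[0.997, 0.076, 0.001], [0.076, -0.997, -0.002], [0.001, 0.002, -1.0]]
force: [-0.2, 0.2, -2.5]
finger_gap: 39.7
```

```bash
python3 - <<'E'
from h import *
go(602.7,-247.5,160,4.4);s=ctrl.observe();print(s['force'].round(1),s['moment'].round(2))
E
```

```text
t 17.02 tcp [ 603.8 -247.6  171.7] yaw 4.33 total cm tool [-0.11 -0.02  1.17] q7 -71.2
rotvec [ 0.002 -0.001 -0.001]
[-0.2  0.2 -2.5] [ 0.01  0.02 -0.06]
```

jog_arm(steps="-0.08 0 0.4 0 0 0; 0 0 0.4 0 0 0; 0 0 0.4 0 0 0; 0 0 0 0 0 0")

```text
t: 17.52
tcp_pos: [602.9, -247.7, 158.8]
tcp_rot: [[0.997, 0.075, 0.001], [0.075, -0.997, -0.002], [0.001, 0.002, -1.0]]
force: [0.5, 0.5, -2.3]
finger_gap: 40.1
```

```bash
python3 - <<'E'
from h import *
go(603,-247.5,154,4.4);s=ctrl.observe();print(s['force'].round(1),s['moment'].round(2))
c=cam('wrist'); save('w9.png',c['frame'][150:384,120:400],2.5)
E
```

```text
t 17.52 tcp [ 602.9 -247.7  158.8] yaw 4.33 total cm tool [ 0.01 -0.02  0.48] q7 -71.3
rotvec [ 0.002 -0.001 -0.001]
[ 0.5  0.5 -2.3] [-0.   -0.04 -0.01]
```

View pics/w9.png

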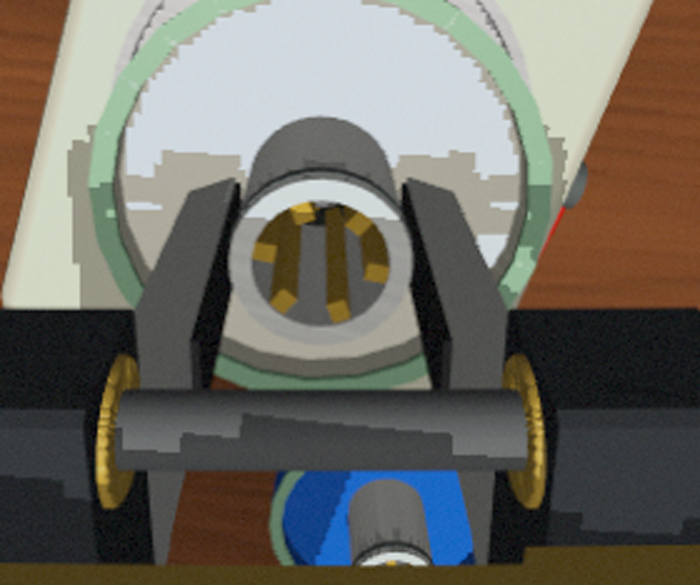

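jog_arm(steps="0 0 0.4 0 0 0; 0 0 0.3 0 0 0; 0 0 0.3 0 0 0; 0 0 0 0 0 0")

```text
t: 18.08
tcp_pos: [603.1, -247.8, 148.4]
tcp_rot: [[0.997, 0.075, 0.002], [0.075, -0.997, -0.002], [0.001, 0.002, -1.0]]
force: [0.9, -0.6, -3.0]
finger_gap: 40.1
```

```bash
python3 - <<'E'
from h import *
go(603,-247.5,140,4.4);s=ctrl.observe();print(s['force'].round(1),s['moment'].round(2))
E
```

```text
t 18.07 tcp [ 603.1 -247.8  148.4] yaw 4.33 total cm tool [-0.01 -0.03  0.84] q7 -71.4
rotvec [ 0.002 -0.001 -0.001]
[ 0.9 -0.6 -3. ] [ 0.04 -0.03  0.06]
```

No contact force at 148.4, where unmeshed splines would have stopped it near 151. Continuing.

jog_arm(steps="0 0 0.3 0 0 0; 0 0 0.3 0 0 0; 0 0 0.3 0 0 0; 0 0 0 0 0 0")

```text
t: 18.58
tcp_pos: [603.2, -247.8, 138.8]
tcp_rot: [[0.997, 0.075, 0.002], [0.075, -0.997, -0.002], [0.002, 0.002, -1.0]]
force: [-1.1, -0.3, -2.2]
finger_gap: 39.6
```

```bash
python3 - <<'E'
from h import *
go(603,-247.5,130,4.4);s=ctrl.observe();print(s['force'].round(1),s['moment'].round(2))
E
```

```text
t 18.57 tcp [ 603.2 -247.8  138.8] yaw 4.33 total cm tool [-0.01 -0.04  0.88] q7 -71.6
rotvec [ 0.002 -0.002 -0.001]
[-1.1 -0.3 -2.2] [-0.   -0.02  0.01]
```

Meshed and sliding freely. Next, down to the seal collar, which it should touch near TCP 127.

jog_arm(steps="0 0 0.4 0.002 -0.002 0; 0 0 0.4 0 0 0; 0 0 0.3 0 0 0; 0 0 0.3 0 0 0; 0 0 0 0 0 0")

```text
t: 19.2
tcp_pos: [603.4, -247.9, 124.6]
tcp_rot: [[0.997, 0.075, -0.0], [0.075, -0.997, -0.0], [-0.0, 0.0, -1.0]]
force: [-3.5, 1.6, 5.0]
finger_gap: 39.6
```

```bash
python3 - <<'E'
from h import *
go(603,-247.5,119,4.4);s=ctrl.observe();print(s['force'].round(1),s['moment'].round(2))
E
```

```text
t 19.2 tcp [ 603.4 -247.9  124.6] yaw 4.32 total cm tool [-0.04 -0.04  0.56] q7 -71.7
rotvec [ 0.     0.    -0.001]
[-3.5  1.6  5. ] [0.35 0.83 0.01]
```

Spring contact: Fz went from -2.5 to +5. Pressing the last 6 mm in small steps.

jog_arm(steps="-0.04 -0.02 0.2 0 0 0; 0 0 0.2 0 0 0; 0 0 0.15 0 0 0; 0 0 0 0 0 0")

```text
t: 19.7
tcp_pos: [603.4, -247.9, 121.2]
tcp_rot: [[0.997, 0.075, 0.001], [0.075, -0.997, -0.001], [0.001, 0.001, -1.0]]
force: [-4.3, 0.4, 7.5]
finger_gap: 40.4
```

```bash
python3 - <<'E'
from h import *
go(603,-247.5,119,4.4);s=ctrl.observe();print(s['force'].round(1),s['moment'].round(2))
E
```

```text
t 19.7 tcp [ 603.4 -247.9  121.2] yaw 4.32 total cm tool [-0.04 -0.04  0.22] q7 -71.8
rotvec [ 0.001 -0.001 -0.001]
[-4.3  0.4  7.5] [ 0.44  1.12 -0.01]
```

jog_arm(steps="-0.04 0 0.2 0 0 0; 0 0 0.15 0 0 0; 0 0 0.1 0 0 0")

```text
t: 20.08
tcp_pos: [603.5, -247.9, 119.2]
tcp_rot: [[0.997, 0.075, 0.003], [0.075, -0.997, -0.002], [0.003, 0.002, -1.0]]
force: [-8.4, 2.6, 16.8]
finger_gap: 40.0
```

```bash
python3 - <<'E'
from h import *
go(603,-247.5,119,4.4);s=ctrl.observe();print(s['force'].round(1),s['moment'].round(2))
E
```

```text
t 20.07 tcp [ 603.5 -247.9  119.2] yaw 4.32 total cm tool [-0.05 -0.04  0.02] q7 -71.8
rotvec [ 0.002 -0.003 -0.001]
[-8.4  2.6 16.8] [ 0.88  2.13 -0.01]
```

jog_arm(steps="-0.08 -0.03 0.15 0.002 -0.003 0; 0 0 0.2 0 0 0; 0 0 0.2 0 0 0")

```text
t: 20.45
tcp_pos: [603.7, -247.9, 119.2]
tcp_rot: [[0.997, 0.075, 0.003], [0.075, -0.997, -0.002], [0.003, 0.002, -1.0]]
force: [-15.3, 5.3, 29.6]
finger_gap: 39.9
```

```bash
python3 - <<'E'
from h import *
go(603,-247.5,119,4.4);s=ctrl.observe();print(s['force'].round(1),s['moment'].round(2))
c=cam('scene'); save('s4.png',c['frame'][130:260,110:250],5)
c=cam('top'); P=pts(c); save('t4.png',c['frame'],1.5)
s=ctrl.observe();print(s['force'].round(1),s['tcp_pos'],s['t'])
E
```

```text
t 20.45 tcp [ 603.7 -247.9  119.2] yaw 4.3 total cm tool [-0.06 -0.05  0.02] q7 -71.8
rotvec [ 0.002 -0.003 -0.002]
[-15.3   5.3  29.6] [1.45 3.66 0.08]
[-14.6   5.2  27.1] [ 603.61596336 -247.8750614   119.13674281] 20.55
```

View pics/s4.png

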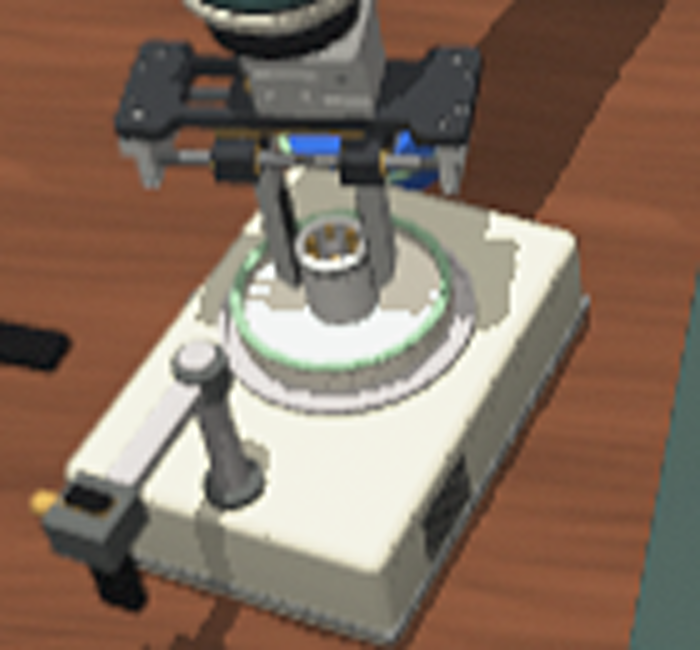

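View pics/t4.png

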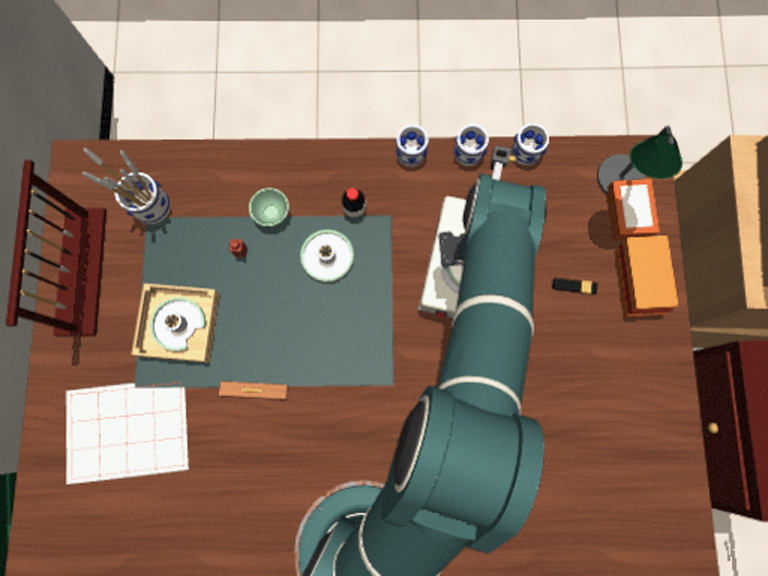

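Downward force rises with z fixed at 119.2 (grip height 27.2 + 92), so the pan has bottomed. I'll ease the sideways load while keeping the press, then check the heights by depth.

jog_arm(steps="-0.15 -0.05 0.15 0 0 0; -0.15 -0.05 0.15 0 0 0")

```text
t: 20.8
tcp_pos: [603.1, -247.8, 119.4]
tcp_rot: [[0.997, 0.075, 0.009], [0.075, -0.997, -0.004], [0.009, 0.005, -1.0]]
force: [3.3, -1.2, 8.4]
finger_gap: 40.2
```

```bash
python3 - <<'E'
from h import *
s=ctrl.observe();print(s['force'].round(1),s['tcp_pos'].round(2),s['t'],s['finger_gap'],s['qvel'].round(2))
c=cam('wrist'); P=pts(c); save('w10.png',c['frame'],1.5)
for n in ['scene']:
    d=cam(n); Q=pts(d); q=Q[155:215,145:215].reshape(-1,3); r=np.hypot(q[:,0]-603,q[:,1]+247.5)
    m=(r>16)&(r<19)&(q[:,2]>125); print('scene hub top',np.percentile(q[m,2],[50,90]),m.sum())
    m=(r>56)&(r<59); print('scene rim',np.percentile(q[m,2],[20,50,90]))
q=P.reshape(-1,3); r=np.hypot(q[:,0]-603,q[:,1]+247.5); 
m=(r>16)&(r<19)&(q[:,2]>125)&(q[:,2]<170); print('wrist hub top',np.percentile(q[m,2],[50,90]),m.sum())
m=(r>56)&(r<59)&(q[:,2]>90)&(q[:,2]<125); print('rim',np.percentile(q[m,2],[20,50,90]))
m=(r<4)&(q[:,2]>90)&(q[:,2]<170); print('tip',np.percentile(q[m,2],[50,90]) if m.sum() else None)
s=ctrl.observe();print(s['force'].round(1),s['tcp_pos'].round(2),s['t'])
E
```

```text
[ 3.3 -1.2  8.4] [ 603.1  -247.8   119.36] 20.8 40.153478294028616 [ 0.16 -1.08 -0.1   1.64  0.05 -2.27 -0.17]
scene hub top [145.63981702 150.85044854] 78
scene rim [ 86.36472852 109.94783958 115.55925663]
wrist hub top [147.68980629 148.69030222] 1340
rim [111.74821051 112.39223901 113.27373357]
tip [144.62265014 145.4480774 ]
[ 2.  -0.4  8.5] [ 603.15 -247.82  119.37] 20.9
```

View pics/w10.png

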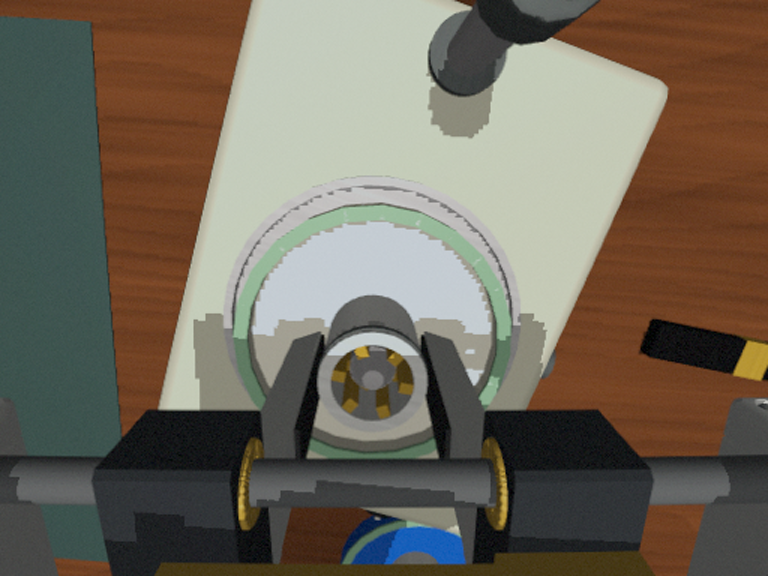

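The nose sits 3 mm below the hub top (145 vs 148) and the rim is at 112, which is the home height. The press has dropped to borderline, though, with a slight tilt, so I'll level and press harder.

jog_arm(steps="0 0 0.15 0.004 -0.007 0; -0.04 -0.02 0.2 0 0 0; -0.04 -0.02 0.2 0 0 0")

```text
t: 21.28
tcp_pos: [603.6, -247.9, 119.2]
tcp_rot: [[0.997, 0.075, 0.006], [0.075, -0.997, -0.002], [0.005, 0.003, -1.0]]
force: [-9.5, 3.6, 25.2]
finger_gap: 40.2
```

```bash
python3 - <<'E'
from h import *
s=ctrl.observe();print(s['force'].round(1),s['moment'].round(2),s['tcp_pos'].round(2),s['t'],s['tcp_rot'][:,2].round(4))
c=cam('wrist');c=cam('wrist');c=cam('wrist'); P=pts(c)
q=P.reshape(-1,3); r=np.hypot(q[:,0]-603,q[:,1]+247.5); 
m=(r>16)&(r<19)&(q[:,2]>125)&(q[:,2]<170); print('wrist hub top',np.percentile(q[m,2],[50,90]))
m=(r<4)&(q[:,2]>90)&(q[:,2]<170); print('tip',np.percentile(q[m,2],[50,90]))
m=(r>56)&(r<59)&(q[:,2]>100)&(q[:,2]<125); A=np.c_[q[m,:2]-[603,-247.5],np.ones(m.sum())]; print('rim plane',np.linalg.lstsq(A,q[m,2],rcond=None)[0].round(4))
s=ctrl.observe();print(s['force'].round(1),s['tcp_pos'].round(2),s['t'],s['qvel'].round(2))
E
```

```text
[-9.5  3.6 25.2] [1.1  2.6  0.05] [ 603.57 -247.88  119.17] 21.275 [ 0.0056 -0.0023 -1.    ]
wrist hub top [147.70160894 148.48372496]
tip [144.63807865 145.51077227]
rim plane [ 1.690000e-02 -2.800000e-03  1.115288e+02]
[-10.2   3.2  23.7] [ 603.56 -247.89  119.16] 21.425 [ 0.08 -0.13  0.09 -0.02 -0.    0.11  0.  ]
```

The hold is steady: about 24 N down, z fixed at 119.2, joints still. Handing in.

```bash
python3 - <<'E'
from h import *
ticket.sign_off(); s=ctrl.observe(); print(s['force'].round(1),s['tcp_pos'].round(2),s['t'])
E
```

```text
the job is handed in; nothing more can be done
the job is handed in; nothing more can be done
```

The job is handed in at about 21.4 s of the 64 s. The chipped pan is flat in the scrap crate, and a sound pan is on the spindle, held pressed home for you to close the clamp lever.

- **Chipped pan:** it lies flat and roughly centred in the crate, seen in the wrist view after release and again in a later top view.
- **Mounted pan:** I took the sound pan nearer the robot and turned it about 4° to mesh. It passed the spline tops without resistance and slid down against the seal collar. The force then rose from about 17 to 30 N with the tool height fixed at 119.2 mm, so it has bottomed.
- **Height check:** hub top at about 148 mm, spindle tip about 145 mm and rim about 112 mm. These match the fully home position.
- **Final hold:** about 24 N down, 55 N grip, joints still.
- **Everything else:** the last top view showed the other sound pan and the rest of the counter where they were. The blue pan was hidden by the arm there; the wrist view showed it still in place.

These checks were less clean:
- **Side load:** about 10 N remains on the wrist.
- **Easing attempt:** my first try at relieving the side load briefly dropped the press to about 8 N, so I pressed again.
- **Rim tilt:** the final rim depth fit sloped about 1° while the tool itself read about 0.3°. I put the difference down to camera calibration and did not check further.

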